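# Stand up and plug the tubes in the deep tote, then confirm

### The job

Tip every square tube that lies in the deep blue tote upright, mouth up, standing on its foot on the tote's floor, without ever lifting a tube right out of the tote, and close each with one of the orange tapered plugs, pushed fully home until its flange sits on the rim (some plugs are spare). When all the tubes stand plugged, press the green confirm button fully down and let it spring back. Do not disturb the ball stand, the angle bracket or the screwdriver.

Things in the scene. Friction and masses are not known exactly. Their poses are not given: they have to be found in the camera images.
- tote: Deep blue open-topped plastic tote, fixed to the bench; outside 330 (its x) x 280 (its y) x 95 mm high, walls and floor 5 mm thick, inside 320 x 270 x 90 mm deep. Origin at the centre of its underside, on the bench; z up. It may be turned a little about z.
- tube1: Square aluminium tube 46 x 46 x 140 mm long, walls 4 mm (bore 38 x 38), about 420 g; one end (mouth) open, the other (foot) a dark steel block 12 mm thick, so its centre of mass is 43 mm from the foot face and within 20 degrees of upright it rocks upright by itself. Starts lying, mouth towards the +y or -y end of the tote. Origin at its middle, x axis from foot to mouth. May be absent.
- tube1_mouth (a point): Centre of that tube's open mouth, in the plane of its rim, 70 mm along the tube's x from its middle.
- tube1_foot (a point): Centre of that tube's closed foot face, 70 mm along the tube's -x from its middle.
- tube2: Square aluminium tube 46 x 46 x 140 mm long, walls 4 mm (bore 38 x 38), about 420 g; one end (mouth) open, the other (foot) a dark steel block 12 mm thick, so its centre of mass is 43 mm from the foot face and within 20 degrees of upright it rocks upright by itself. Starts lying, mouth towards the +y or -y end of the tote. Origin at its middle, x axis from foot to mouth. May be absent.
- tube2_mouth (a point): Centre of that tube's open mouth, in the plane of its rim, 70 mm along the tube's x from its middle.
- tube2_foot (a point): Centre of that tube's closed foot face, 70 mm along the tube's -x from its middle.
- tube3: Square aluminium tube 46 x 46 x 140 mm long, walls 4 mm (bore 38 x 38), about 420 g; one end (mouth) open, the other (foot) a dark steel block 12 mm thick, so its centre of mass is 43 mm from the foot face and within 20 degrees of upright it rocks upright by itself. Starts lying, mouth towards the +y or -y end of the tote. Origin at its middle, x axis from foot to mouth. May be absent.
- tube3_mouth (a point): Centre of that tube's open mouth, in the plane of its rim, 70 mm along the tube's x from its middle.
- tube3_foot (a point): Centre of that tube's closed foot face, 70 mm along the tube's -x from its middle.
- plug1: Orange tapered plug, about 60 g, starts standing on the bench small end down. From below: a tapered plug 28 mm tall, 28 mm across at its foot and 34.5 mm at its top; then a flange 45 mm across and 5 mm thick; then a round grip 26 mm across and 26 mm tall. Total height 59 mm. Origin at the centre of its small end, z along its axis towards the grip.
- plug1_seat (a point): Point on that plug's axis at the underside of its flange, 28 mm above its origin; when the plug is fully home it lies at the centre of a tube's mouth.
- plug2: Orange tapered plug, about 60 g, starts standing on the bench small end down. From below: a tapered plug 28 mm tall, 28 mm across at its foot and 34.5 mm at its top; then a flange 45 mm across and 5 mm thick; then a round grip 26 mm across and 26 mm tall. Total height 59 mm. Origin at the centre of its small end, z along its axis towards the grip.
- plug2_seat (a point): Point on that plug's axis at the underside of its flange, 28 mm above its origin; when the plug is fully home it lies at the centre of a tube's mouth.
- plug3: Orange tapered plug, about 60 g, starts standing on the bench small end down. From below: a tapered plug 28 mm tall, 28 mm across at its foot and 34.5 mm at its top; then a flange 45 mm across and 5 mm thick; then a round grip 26 mm across and 26 mm tall. Total height 59 mm. Origin at the centre of its small end, z along its axis towards the grip.
- plug3_seat (a point): Point on that plug's axis at the underside of its flange, 28 mm above its origin; when the plug is fully home it lies at the centre of a tube's mouth.
- plug4: Orange tapered plug, about 60 g, starts standing on the bench small end down. From below: a tapered plug 28 mm tall, 28 mm across at its foot and 34.5 mm at its top; then a flange 45 mm across and 5 mm thick; then a round grip 26 mm across and 26 mm tall. Total height 59 mm. Origin at the centre of its small end, z along its axis towards the grip.
- plug4_seat (a point): Point on that plug's axis at the underside of its flange, 28 mm above its origin; when the plug is fully home it lies at the centre of a tube's mouth.
- confirm (a joint): Green round push button 36 mm across on the bench, pressed straight down: 0 m when up, 0.006 m fully down (about 5 N); springs back.
- confirm_top (a point): Centre of the top face of the green button.
- ballstand: Bystander: steel ball on a brass stem with a round dark base 70 mm across, 124 mm tall. Origin under the base.
- angle: Bystander: aluminium angle bracket, 90 x 60 mm, 50 mm tall at one end. Origin under its middle.
- driver: Bystander: yellow-handled screwdriver lying on the bench, about 200 mm long.
There are look-alikes about, which are no part of the job. What is shaped like the plug3 but black, purple or turquoise is not meant.

How it is judged:
By the outcome, as a careful person would: the job done as asked, in the order asked, and still so for the second after the job is handed in, with the robot touching nothing.
Of tube1, tube2, tube3 only 2 to 3 are there at a start; the rules pass over those that are not, and their reading is None.
At some moment in a run one of plug1, plug2, plug3, plug4 may be knocked a few centimetres aside while the robot is not near it.
Once in a run the grip may slacken for a moment while it holds something.
It also fails if it takes over 210 s, if anything falls off the work surface, if the arm or the gripper's body presses on something with over 40 N, if the wrist force passes 120 N, or if a joint passes its speed limit or range.

### The arm

A 6-joint arm with a two-finger parallel gripper is mounted at the origin on the work surface. World frame = base frame: x ahead of the robot, y to its left, z up, the work surface at z = 0. Lengths are in mm, angles in rad, forces in N, time in s.
With the tool pointing down it reaches from about 400 to 825 mm from the base axis. Payload 7 kg.
Tool frame: the origin (TCP) lies at the very end of the fingers, on their centre line; the grasp point (between the pads) lies 19 mm behind it; z points along the fingers, y is the line along which they close (so a half turn about z gives the same grasp; the last joint's range is limited). The gripper opens to 88 mm and grips with 3 to 60 N. Pads are 19 mm wide; open, the fingers measure 130 mm over their backs; the gripper's body (78 mm by 193 mm) begins 47 mm behind the grasp point.
Start: joints at [1.482, 0.359, 0.012, 0, -1.224, -0.288], TCP at [248.371, 627.62, 226.561] pointing down, gripper open.
Joint ranges: [-3.07, 3.07], [-1.43, 2.12], [-1.02, 1.25], [-3.03, 1.67], [-3.05, -0], [-3.03, 3.03]. Speed limits (rad/s): [2.39, 2.39, 3.01, 3.14, 3.14, 3.14].

### API

Orientations are given as a unit quaternion [x, y, z, w].
In Python, from plant import bot gives the robot as it stands. Calls block until the motion is done:
- bot.move_ptp(position, orientation): joint-space move of the TCP to a pose.
- bot.line_to(position, velocity=150, ori=None): straight line of the TCP; ori=None keeps the orientation; velocity is the mean speed in mm/s.
- bot.move_joints(angles): joint-space move.
- bot.move_gripper(opening, force=None): finger opening in mm; force is the grip in N (None keeps the last); returns when the fingers have stopped.
- bot.pause(seconds).
- bot.solve_ik(position, orientation): joint angles nearest the present ones, or None.
- bot.read_state(): the state.
- bot.camera(name): name is "scene" or "top"; returns the picture (420x560x3 uint8, red, green, blue); there is no depth.
- bot.get_calibration(name): a dict with "fx", "fy", "cx", "cy" (pixels), "view" (4x4, takes a point from world to camera coordinates). Camera axes: x right, y up, looking along -z (the intrinsics and any distortion apply to the point x, -y, -z); pixel columns grow to the right and rows downward; lengths in mm; the calibration is good to about 2 mm. A picture is of the moment at which its call begins. get_calibration takes no time and is no camera call.
A pose or a line that the arm cannot do raises bot.Unreachable and nothing moves.
- bot.close_job(): hands the job in; it is judged then, once.
The state is a dict: "t": time; "joint_pos": joint angles; "qvel": joint speeds; "tau": joint torques, N m; "tcp_pos": TCP position; "eef_rot": TCP orientation; "contact_force": force on the tool from outside, world axes, zero at the start; "moment": the same for the moment, N m; "width": finger opening in mm; "finger_force": force on a finger pad.
Only numpy, scipy, OpenCV 4.12 (cv2) and the standard library are available. Lean on these libraries where they do the work, as an engineer would, in place of code of your own. Each camera call takes 0.05 s, during which the arm holds its last target. There are 200 camera calls.

## Working session

There is one attempt and no reset: what is moved stays moved. The work goes in short steps, each a Python script; the robot and the scene stay as the last script left them, time stands still between calls to the robot, and variables do not carry over. Pictures are saved under pics/ and viewed, at most 14 in all, crops included, and the job is handed in when it is done.

```bash
ls; mkdir -p pics; python3 - <<'E'
from plant import bot
import cv2
for n in("scene","top"):
    im=bot.camera(n); cv2.imwrite(f"pics/{n}0.png",im[:,:,::-1]); c=bot.get_calibration(n); print(n,c)
s=bot.read_state();print(s)
E
```

```text
pics
scene {'fx': 521.8824122206615, 'fy': 521.8824122206615, 'cx': 280.1472348314749, 'cy': 210.46084351357544, 'view': array([[-7.83755781e-01,  6.21069075e-01, -2.82186548e-04,
         4.69836837e+02],
       [-5.20054778e-01, -6.56032656e-01,  5.46959031e-01,
         1.20523335e+02],
       [ 3.39514215e-01,  4.28829055e-01,  8.37159327e-01,
        -1.27786711e+03],
       [ 0.00000000e+00,  0.00000000e+00,  0.00000000e+00,
         1.00000000e+00]])}
top {'fx': 412.4781858226533, 'fy': 412.4781858226533, 'cx': 285.9884910487206, 'cy': 207.9580253061757, 'view': array([[ 1.51946832e-02, -9.99504817e-01,  2.75543447e-02,
        -1.58151556e+02],
       [ 9.90500894e-01,  1.88129303e-02,  1.36213260e-01,
        -5.00469358e+02],
       [-1.36664187e-01,  2.52228857e-02,  9.90296272e-01,
        -8.81655507e+02],
       [ 0.00000000e+00,  0.00000000e+00,  0.00000000e+00,
         1.00000000e+00]])}
{'t': 0.1, 'joint_pos': array([ 1.48207260e+00,  3.59313485e-01,  1.11765597e-02, -3.28528026e-04,
       -1.22411010e+00, -2.88095044e-01]), 'qvel': array([-0.00082437, -0.00149206,  0.00230777,  0.000104  , -0.00165737,
       -0.00101615]), 'tau': array([-1.73181088e-03, -5.84159231e+01,  2.93749541e+01,  7.01553315e+00,
        1.01485377e-02, -4.53508744e-05]), 'tcp_pos': array([248.23694698, 627.23179648, 225.72528047]), 'eef_rot': array([ 9.82292648e-01, -1.87351550e-01, -8.14963413e-05,  7.37120009e-04]), 'contact_force': array([ 0.99560662,  0.32711664, -0.16711329]), 'moment': array([-0.01613338, -0.00542946, -0.01538783]), 'finger_force': 0.0, 'width': 87.73458762303021}
```

View pics/scene0.png

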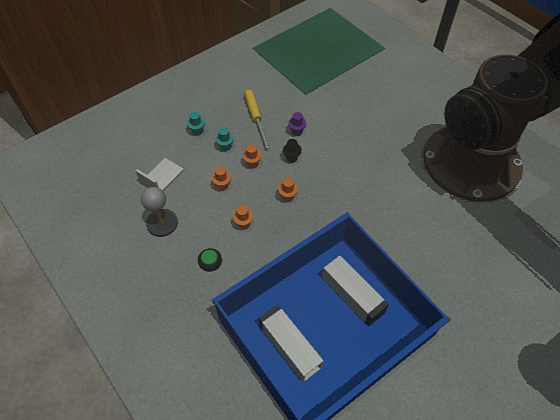

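View pics/top0.png

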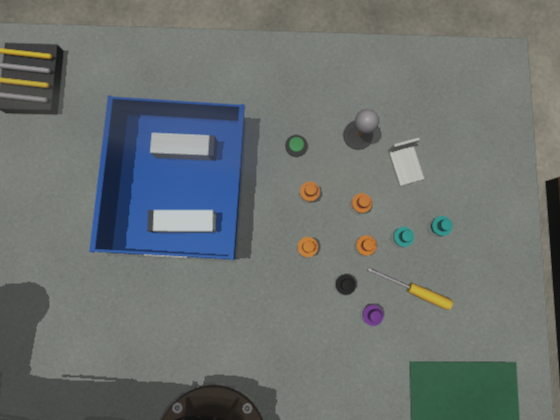

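The scene view shows two tubes lying in the tote. Plug-shaped candidates (scene pixels):
- orange: (251,156), (221,178), (288,189), (242,217)
- turquoise: (196,122), (224,138)
- purple: (297,123)
- black: (291,150)

Only the four orange ones are meant. The green button is at (209,259), and the dark green mat is not part of the job. Next I crop in on the tube ends and the plugs.

```bash
python3 - <<'E'
import cv2,numpy as np
a=cv2.imread("pics/top0.png");b=cv2.imread("pics/scene0.png")
z=lambda i,s:cv2.resize(i,(400,300) if s is None else s,interpolation=cv2.INTER_CUBIC)
A=z(a[95:260,90:250],(400,412)); B=z(b[215:400,210:450],(400,308)); 
C=z(a[130:260,280:400],(380,412));
out=np.zeros((600,800,3),np.uint8); out[:412,:400]=A; out[:412,410:790]=C
cv2.imwrite("pics/c1.png",out[:412])
D=z(b[230:400,210:410],(706,600)); cv2.imwrite("pics/c2.png",D)
h=cv2.cvtColor(a,cv2.COLOR_BGR2HSV)
for p in[(311,189),(362,203),(404,236),(296,145),(170,180)]:print(h[p[1],p[0]])
E
```

```text
[ 14 166 183]
[ 15 171 185]
[ 88 159 148]
[ 65 114 136]
[108 174 160]
```

View pics/c1.png

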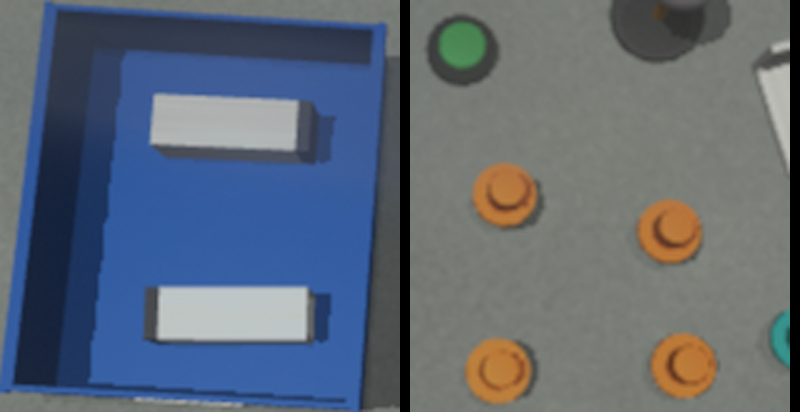

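View pics/c2.png

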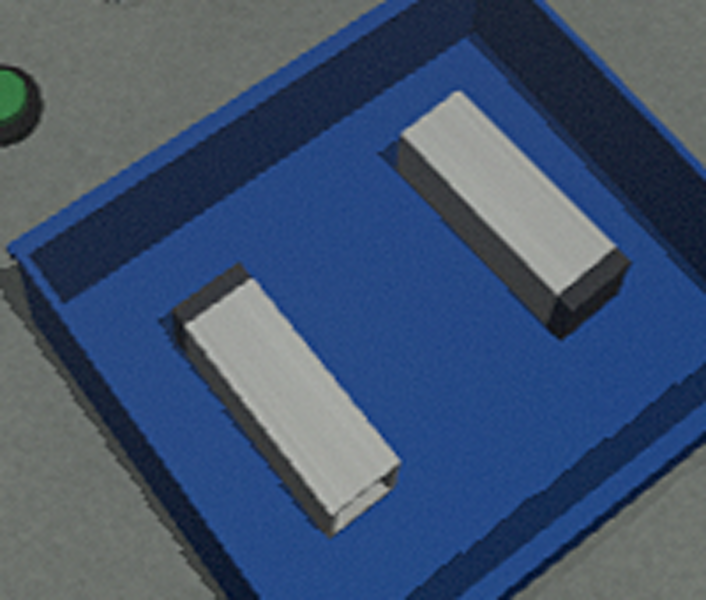

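The crops settle the tube ends. The far tube has its dark foot at the -y end (top px 213,147) and its mouth at +y. The near tube has its foot at +y (150,220) and its mouth at -y. The four orange plugs are at top px (310,191), (362,203), (308,247) and (367,245).

```bash
cat > h.py <<'E'
import cv2,numpy as np
from plant import bot
from scipy.spatial.transform import Rotation as R
CAL={n:bot.get_calibration(n) for n in("scene","top")}
def ray(n,uv):
    c=CAL[n];V=c["view"];d=np.array([(uv[0]-c["cx"])/c["fx"],-(uv[1]-c["cy"])/c["fy"],-1.])
    return -V[:3,:3].T@V[:3,3], V[:3,:3].T@d
def plane(n,uv,z):
    o,d=ray(n,uv);return o+d*(z-o[2])/d[2]
def proj(n,p):
    c=CAL[n];q=c["view"][:3,:3]@np.asarray(p,float)+c["view"][:3,3]
    return np.array([c["cx"]+c["fx"]*q[0]/-q[2],c["cy"]-c["fy"]*q[1]/-q[2]])
def tri(ut,us):
    o1,d1=ray("top",ut);o2,d2=ray("scene",us)
    d1/=np.linalg.norm(d1);d2/=np.linalg.norm(d2)
    A=np.c_[d1,-d2];k=np.linalg.lstsq(A,o2-o1,rcond=None)[0]
    p,q=o1+d1*k[0],o2+d2*k[1];return (p+q)/2,np.linalg.norm(p-q)
def blobs(im,lo,hi,amin=40):
    h=cv2.cvtColor(im,cv2.COLOR_RGB2HSV);m=cv2.inRange(h,lo,hi)
    cs=cv2.findContours(m,cv2.RETR_EXTERNAL,cv2.CHAIN_APPROX_NONE)[0]
    return [c for c in cs if cv2.contourArea(c)>amin]
def cen(c):
    m=cv2.moments(c);return np.array([m["m10"],m["m01"]])/m["m00"]
ORANGE=((5,110,70),(22,255,255));GREEN=((50,90,60),(75,255,255))
def plugs():
    """matched orange blobs -> (xyz of silhouette middle, gap)"""
    t,s=[[cen(c) for c in blobs(bot.camera(n),*ORANGE)] for n in("top","scene")]
    out=[]
    for a in t:
        b=min(s,key=lambda b:np.linalg.norm(b-proj("scene",plane("top",a,38))))
        out.append((*tri(a,b),a,b))
    return out
def down(yaw=0,tilt=0):
    """tool down; fingers close along world y turned by yaw; tilt about world x"""
    return (R.from_euler("x",tilt,degrees=True)*R.from_euler("z",yaw,degrees=True)*R.from_euler("x",180,degrees=True)).as_quat()
E
cat > m.py <<'E'
from h import *
I={n:bot.camera(n) for n in("top","scene")}
for p in plugs():print("plug",p[0].round(1),round(p[1],1),p[2].round(),p[3].round())
g={n:[c for c in blobs(I[n],*GREEN) if cv2.contourArea(c)<800] for n in I}
for n in g:print(n,"green",[(cen(c).round(1),cv2.contourArea(c)) for c in g[n]])
for n in I:
    for c in blobs(I[n],(0,0,140),(180,60,255),300):
        r=cv2.minAreaRect(c);q=cv2.approxPolyDP(c,0.04*cv2.arcLength(c,True),True)[:,0]
        print(n,"white",cv2.contourArea(c),cen(c).round(1),"q",q.tolist())
    print(n,"blue",[ (cv2.approxPolyDP(cv2.convexHull(c),8,True)[:,0].tolist()) for c in blobs(I[n],(100,120,30),(120,255,255),5000)])
E
python3 m.py
```

```text
plug [ 308.9 -479.2   -5.1] 12.4 [427. 299.] [251. 107.]
plug [ 317.2 -484.1    0. ] 7.8 [433. 293.] [251. 107.]
plug [ 419.1 -199.2   31. ] 1.6 [307. 247.] [288. 188.]
plug [ 424.9 -329.2   32. ] 1.8 [366. 245.] [252. 155.]
plug [ 520.1 -321.1   28.7] 1.5 [362. 203.] [221. 178.]
plug [ 543.9 -202.9   29.9] 1.9 [309. 191.] [242. 216.]
plug [636.3 106.  509.4] 158.7 [27. 84.] [242. 216.]
plug [652.9 107.  519. ] 131.6 [29. 55.] [242. 216.]
top green [(array([296. , 143.6]), 145.0)]
scene green [(array([208.9, 256.6]), 172.5)]
top white 1178.0 [182.5 220. ] q [[153, 210], [153, 230], [212, 230], [212, 210]]
top white 834.0 [406.8 165.5] q [[413, 147], [390, 152], [401, 185], [424, 178]]
top white 1099.5 [179.2 143.5] q [[151, 134], [150, 152], [207, 154], [208, 135]]
top white 468.5 [553.  112.4] q [[540, 79], [551, 144], [559, 92]]
top blue [[[108, 96], [243, 104], [233, 259], [90, 251]]]
scene white 1591.5 [293.5 342.9] q [[280, 309], [263, 323], [306, 379], [322, 359]]
scene white 1238.0 [353.7 283.8] q [[338, 256], [324, 267], [368, 312], [383, 299]]
scene white 562.5 [163.5 172.6] q [[136, 170], [162, 189], [182, 168], [164, 158], [147, 175]]
scene blue [[[347, 212], [450, 319], [329, 419], [289, 419], [212, 299]]]
```

```bash
python3 - <<'E'
from h import *
T={"far":([[151,134],[150,152],[207,154],[208,135]],[[306,379],[322,359],[280,309],[263,323]]),
"near":([[153,210],[153,230],[212,230],[212,210]],[[368,312],[383,299],[338,256],[324,267]])}
for k,(a,b) in T.items():
    P=[tri(np.array(x,float),np.array(y,float)) for x,y in zip(a,b)]
    print(k,[p[0].round(1).tolist() for p in P],[round(p[1],1) for p in P])
    P=np.array([plane("top",x,51)[:2] for x in a]);
    print("  z51 top",P.round(1).tolist(),P.mean(0).round(1)); Q=np.array([plane("scene",x,51)[:2] for x in b]);print("  z51 scene",Q.round(1).tolist(),Q.mean(0).round(1))
print("btn",tri(np.array([296,143.6]),np.array([208.9,256.6])))
Q=np.array([plane("top",x,95)[:2] for x in [[108,96],[243,104],[233,259],[90,251]]]);print("tote",Q.round(1).tolist(),Q.mean(0),np.linalg.norm(Q-np.roll(Q,1,0),axis=1))
Q=np.array([plane("scene",x,95)[:2] for x in [[347,212],[450,319],[212,299]]]);print("tote scene",Q.round(1).tolist())
for p in[(300,600,250),(540,80,250),(540,80,45)]:
  for yaw in(90,-90,0,180):
    print(p,yaw,bot.solve_ik(p,down(yaw)))
for pos,t in (((603,110,130),25),((603,110,130),-25),((420,110,130),25),((420,110,130),-25)):
    for y in (90,-90): print(pos,t,y,bot.solve_ik(pos,down(y,t)))
E
```

```text
far [[664.9, 157.7, 39.2], [620.4, 151.9, 53.2], [619.5, 27.0, 50.8], [663.0, 27.7, 48.9]] [np.float64(0.9), np.float64(2.3), np.float64(2.6), np.float64(0.4)]
  z51 top [[661.5, 153.7], [620.3, 153.4], [618.6, 27.9], [662.2, 27.5]] [640.6  90.6]
  z51 scene [[667.0, 160.2], [620.6, 150.7], [620.5, 26.0], [663.6, 28.2]] [642.9  91.3]
near [[491.3, 137.8, 53.8], [448.3, 136.0, 51.1], [451.5, 9.3, 47.4], [493.8, 11.3, 52.3]] [np.float64(1.6), np.float64(1.9), np.float64(3.8), np.float64(1.2)]
  z51 top [[491.1, 139.3], [447.7, 136.7], [449.9, 10.2], [493.5, 11.9]] [470.6  74.5]
  z51 scene [[490.8, 136.7], [449.0, 135.3], [454.4, 9.2], [493.7, 10.4]] [472.   72.9]
btn (array([ 656.9831153 , -171.27733918,   18.87369224]), np.float64(0.851155437330195))
tote [[729.2, 235.9], [718.9, -52.2], [387.8, -41.5], [399.4, 247.8]] [558.85821885  97.51709798] [330.00346811 288.30775178 331.25277649 289.6158536 ]
tote scene [[389.7, -41.1], [399.8, 249.0], [719.2, -54.4]]
(300, 600, 250) 90 [ 1.39711358  0.33933487  0.03696242  0.         -1.26842388  1.74447907]
(300, 600, 250) -90 [ 1.39711358  
[... 1017 characters left out ...]
95767006e-01 -4.44089210e-16
 -7.36952663e-01 -2.07688777e+00]
(603, 110, 130) 25 90 None
(603, 110, 130) 25 -90 [ 0.20063073  0.35384493 -0.11503947 -0.49322901 -1.06479299  0.03413889]
(603, 110, 130) -25 90 [ 0.69495579  0.43565901 -0.33027178  0.36843459 -1.122744    2.23218441]
(603, 110, 130) -25 -90 [ 0.69495579  0.43565901 -0.33027178  0.36843459 -1.122744   -0.90940824]
(420, 110, 130) 25 90 None
(420, 110, 130) 25 -90 [ 0.286292    0.07606971 -0.48068718 -0.52104359 -0.9517643   0.00741797]
(420, 110, 130) -25 90 [ 0.94906176  0.20119438 -0.65590179  0.28094218 -1.09254262  2.01471   ]
(420, 110, 130) -25 -90 [ 0.94906176  0.20119438 -0.65590179  0.28094218 -1.09254262 -1.12688265]
```

```bash
cat >> h.py <<'E'
def log(*a):
    s=bot.read_state();print(*a,"t%.1f"%s["t"],s["tcp_pos"].round(1),"w%.1f"%s["width"],"ff%.1f"%s["finger_force"],s["contact_force"].round(1));return s
def tip(x,ymouth,d,drag=0,zt=36,f=7,tilt_end=25):
    """tip a lying tube (mouth at ymouth, mouth towards d*y) about its foot edge"""
    a=127.;h=51-zt;c=46-h/2;yg=ymouth-d*13
    bot.move_ptp([x,yg,170],down(-90)); bot.move_gripper(64)
    bot.line_to([x,yg,zt],120); bot.move_gripper(36,15); log("grip")
    if drag: bot.line_to([x,yg+drag,zt],80)
    bot.move_gripper(36,f); ye=yg+drag-d*a
    for th in range(6,91,6):
        t=np.radians(th);al=d*tilt_end*max(0,th-20)/70
        P=np.array([x,ye+d*(a*np.cos(t)-c*np.sin(t)),5+a*np.sin(t)+c*np.cos(t)])
        td=np.array([0,np.sin(np.radians(al)),-np.cos(np.radians(al))])
        bot.line_to(P+td*h/2,70,down(-90,al))
        if th%30==0: log(th)
E
python3 - <<'E'
from h import *
tip(641.5,154.5,1,drag=25)
for n in("top","scene"):cv2.imwrite(f"pics/{n}1.png",bot.camera(n)[:,:,::-1])
a,b=[cv2.imread(f"pics/{n}1.png") for n in("top","scene")]
cv2.imwrite("pics/j1.png",np.hstack([cv2.resize(a[80:280,60:260],(400,400)),cv2.resize(b[180:420,200:440],(400,400))]))
E
```

```text
grip t4.9 [641.7 141.6  36.5] w45.7 ff15.0 [-1.2  0.3  3.8]
30 t7.3 [641.7 130.7  94.5] w45.8 ff7.0 [-0.6  1.2  1.1]
60 t9.0 [641.6  71.4 127. ] w45.5 ff7.0 [0.2 1.1 6.7]
90 t10.8 [641.4   3.3 124.7] w45.6 ff7.0 [ 0.3 -2.   3.1]
```

View pics/j1.png

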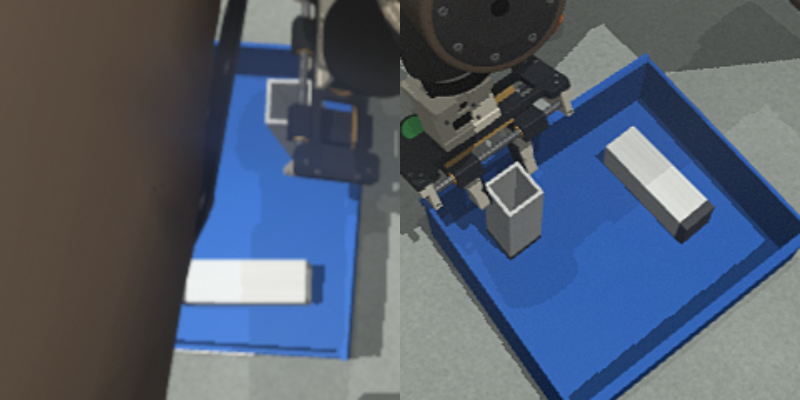

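The far tube now stands upright (crop px 265,105 and 515,205). I release it and tip the near tube.

```bash
python3 - <<'E'
from h import *
def off():
    bot.move_gripper(70); s=bot.read_state(); ax=R.from_quat(s["eef_rot"]).apply([0,0,1])
    bot.line_to(s["tcp_pos"]-90*ax,150)
off(); log("off")
bot.line_to([560,30,240],200,down(-90))
tip(471.5,10.5,-1); off(); log("off2")
bot.move_ptp([420,-60,260],down(0)) 
bot.move_ptp([430,-330,260],down(0))
for n in("top","scene"):cv2.imwrite(f"pics/{n}2.png",bot.camera(n)[:,:,::-1])
a,b=[cv2.imread(f"pics/{n}2.png") for n in("top","scene")]
cv2.imwrite("pics/j2.png",np.hstack([cv2.resize(a[80:280,60:260],(400,400)),cv2.resize(b[180:420,200:440],(400,400))]))
for n,i in(("top",a),("scene",b)):
    for c in blobs(i[:,:,::-1],(0,0,140),(180,60,255),60): print(n,cv2.contourArea(c),cen(c).round(1),cv2.boundingRect(c))
E
```

```text
off t12.2 [641.  -33.5 206. ] w70.3 ff0.0 [-0.2 -0.6 -0.7]
grip t15.6 [471.5  23.5  36.3] w45.8 ff15.0 [-2.  -0.3  5.7]
30 t17.5 [471.5  59.3  94.3] w45.8 ff7.0 [ 0.6 -2.   2.2]
60 t19.2 [471.6 118.6 126.9] w45.5 ff7.0 [-1.  -1.   2.8]
90 t20.9 [471.6 186.7 125. ] w46.1 ff7.0 [-1.3  2.1  4.7]
off2 t22.4 [471.  223.2 206.1] w70.0 ff0.0 [ 0.5  0.2 -0.9]
top 157.5 [322.4 415.7] (311, 409, 36, 11)
top 22543.0 [465.1 325.1] (368, 218, 192, 202)
top 646.5 [326.7 275.8] (307, 218, 38, 132)
top 567.5 [120.6 213.5] (108, 201, 27, 26)
top 203.0 [22.5 96.7] (0, 92, 47, 10)
top 394.0 [228.4  95.5] (212, 81, 50, 26)
top 226.0 [21.3 66.5] (0, 54, 50, 23)
top 79555.0 [209.  134.3] (0, 0, 560, 420)
scene 595.5 [397.1 300.5] (379, 285, 37, 32)
scene 569.0 [266.3 291.5] (249, 276, 36, 32)
scene 572.0 [163.5 172.6] (135, 158, 49, 32)
scene 106.5 [263.6  20.3] (256, 14, 17, 14)
```

View pics/j2.png

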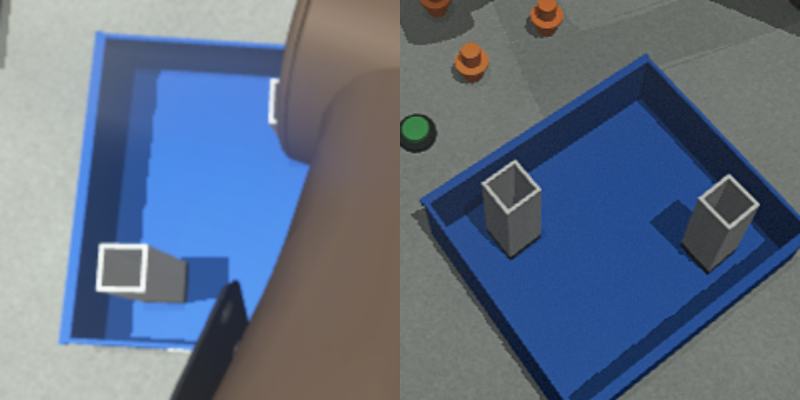

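Both tubes stand (scene px 266,291 and 397,300 are their rims). I park the arm clear and measure the mouths and the plugs.

```bash
cat >> h.py <<'E'
HOME=[1.482,0.359,0.012,0,-1.224,-0.288]
def rims():
    out=[]
    for n,(x0,y0,x1,y1) in (("top",(85,90,250,262)),("scene",(210,210,450,420))):
        im=bot.camera(n);m=np.zeros_like(im);m[y0:y1,x0:x1]=im[y0:y1,x0:x1]
        out.append([np.array(cv2.minAreaRect(c)[0]) for c in blobs(m,(0,0,140),(180,60,255),250)])
    r=[]
    for a in out[0]:
        b=min(out[1],key=lambda b:np.linalg.norm(b-proj("scene",plane("top",a,145))))
        r.append((*tri(a,b),plane("top",a,145),plane("scene",b,145)))
    return r
def show_rims():
    for r in rims():print("rim",r[0].round(1),"gap%.1f"%r[1],r[2].round(1),r[3].round(1))
def show_plugs():
    for p in plugs():
        if p[1]<6:print("plug",p[0].round(1),"gap%.1f"%p[1],p[2].round(),p[3].round())
E
python3 - <<'E'
from h import *
bot.move_joints(HOME); show_rims(); show_plugs(); log()
E
```

```text
rim [471.6 172.5 145.5] gap1.5 [471.2 173.3 145. ] [472.  171.9 145. ]
rim [642.6  16.  146.2] gap1.4 [642.5  16.7 145. ] [642.8  15.  145. ]
plug [ 419.1 -199.2   29.9] gap1.3 [307. 247.] [288. 189.]
plug [ 424.9 -329.8   29.3] gap1.7 [366. 245.] [251. 155.]
plug [ 520.1 -321.1   28.7] gap1.6 [362. 203.] [221. 178.]
plug [ 543.9 -202.8   29.7] gap1.7 [309. 191.] [243. 216.]
t29.1 [248.9 627.5 226.4] w69.8 ff0.0 [-0.8  0.3 -0.4]
```

```bash
cat >> h.py <<'E'
def put(pl,rim,yaw=0):
    q=down(yaw);x,y=pl
    bot.move_ptp([x,y,150],q); bot.move_gripper(56)
    bot.line_to([x,y,36.5],120); bot.move_gripper(15,30); log("grip")
    bot.line_to([x,y,235],200); s=log("lift")
    if abs(s["width"]-26)>2: return False
    X,Y,_=rim; bot.move_ptp([X,Y,235],q); s=log("over")
    if abs(s["width"]-26)>2: return False
    bot.line_to([X,Y,183],120); z=183.; log("in")
    while z>149:
        z-=2; bot.line_to([X,Y,z],40); F=bot.read_state()["contact_force"]
        if F[2]>15 or np.hypot(*F[:2])>15: break
    log("down"); bot.move_gripper(50); bot.line_to([X,Y,240],150); log("away"); return True
E
python3 - <<'E'
from h import *
print(put((419.1,-199.2),(471.6,172.5,145)))
bot.move_joints(HOME); show_rims(); show_plugs()
a,b=[bot.camera(n)[:,:,::-1] for n in("top","scene")]
cv2.imwrite("pics/j3.png",np.hstack([cv2.resize(a[80:280,60:260],(400,400)),cv2.resize(b[180:420,200:440],(400,400))]))
E
```

```text
grip t34.3 [ 419.2 -199.2   36.7] w25.0 ff30.0 [-0.5  0.5  2. ]
lift t35.5 [ 418.4 -199.   233.8] w25.5 ff30.0 [-0.1 -0.1 -1.2]
over t36.9 [471.6 171.7 234.8] w25.6 ff30.0 [-0.1  0.7 -0.6]
in t37.4 [472.1 172.2 183.5] w25.3 ff30.0 [-1.  -0.2 -0.8]
down t41.4 [473.3 173.  153.7] w25.2 ff30.0 [-3.5 -2.2 18.3]
away t42.8 [471.1 172.2 239.1] w50.1 ff0.0 [-1.   0.7 -0.7]
True
rim [642.6  16.  146.2] gap1.4 [642.5  16.7 145. ] [642.8  15.  145. ]
plug [ 424.9 -329.6   30.5] gap2.0 [366. 245.] [251. 155.]
plug [471.4 172.8 149.3] gap1.3 [120. 213.] [398. 299.]
plug [ 514.5 -357.5   24.4] gap3.1 [377. 206.] [214. 168.]
plug [ 543.9 -202.8   29.8] gap1.9 [309. 191.] [242. 216.]
```

View pics/j3.png

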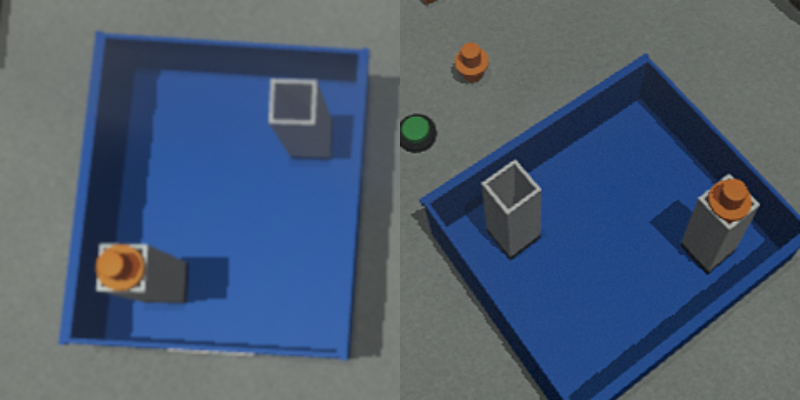

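The near tube is plugged, with its flange on the rim (crop px 730,200). The knocked plug was one I don't need. Next is the far tube, followed by a press-check on both plugs.

```bash
python3 - <<'E'
from h import *
ok=put((543.9,-202.8),(642.6,16,145)); print(ok)
def press(x,y,z0,F,zmin,st=1.5):
    bot.line_to([x,y,z0],120); z=z0
    while z>zmin:
        z-=st; bot.line_to([x,y,z],40)
        if bot.read_state()["contact_force"][2]>F: break
    s=log("press"); bot.line_to([x,y,z0+60],150); return s
if ok:
    bot.move_gripper(2)
    press(642.6,16,182,25,170)
    bot.line_to([471.5,172.5,250],200); press(471.5,172.5,182,25,170)
bot.move_joints(HOME); show_rims(); show_plugs()
a,b=[bot.camera(n)[:,:,::-1] for n in("top","scene")]
cv2.imwrite("pics/j4.png",np.hstack([cv2.resize(a[80:280,60:260],(400,400)),cv2.resize(b[180:420,200:440],(400,400))]))
E
```

```text
grip t50.2 [ 544.  -202.8   36.7] w24.9 ff30.0 [-0.9  0.2  1.5]
lift t51.3 [ 543.2 -202.6  233.7] w25.1 ff30.0 [-0.4  1.1 -1.3]
over t52.3 [642.3  16.  234.3] w25.0 ff30.0 [-0.1 -0.6 -0.4]
in t52.9 [642.9  15.3 183.6] w25.0 ff30.0 [ 0.7 -0.1 -0.6]
down t57.1 [645.1  15.9 153.6] w25.4 ff30.0 [-4.1 -0.  22.1]
away t58.5 [641.8  16.  238.6] w50.0 ff0.0 [ 0.4 -0.  -0.5]
True
press t62.1 [646.2  15.9 176.4] w2.1 ff14.2 [-4.4  0.9 28. ]
press t66.5 [474.6 173.5 176.2] w1.9 ff15.1 [-3.9 -2.  30.5]
plug [ 424.9 -329.4   31.4] gap1.9 [366. 245.] [251. 155.]
plug [471.4 172.8 149.3] gap1.3 [120. 213.] [398. 299.]
plug [ 514.5 -357.5   24.4] gap3.1 [377. 206.] [214. 168.]
plug [643.   16.3 148.4] gap1.1 [205. 129.] [266. 291.]
```

View pics/j4.png

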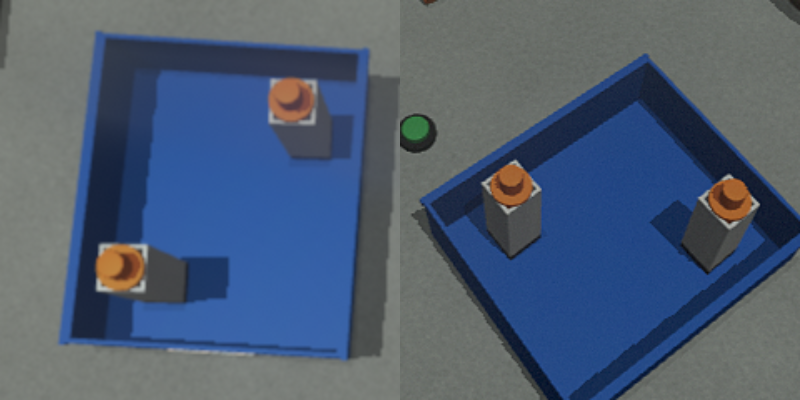

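Both grip tops stop the finger tips at z≈176, which means the plugs are fully home, and both tubes are upright (crop px 292,98 and 120,265). Next, the button.

```bash
python3 - <<'E'
from h import *
q=down(-90);x,y=657,-171.3
bot.move_ptp([x,y,260],q); bot.line_to([x,y,32],120); z=32.
while z>6:
    z-=1; bot.line_to([x,y,z],25); F=bot.read_state()["contact_force"][2]
    if F>2: print(z,round(F,1),bot.read_state()["tcp_pos"].round(1))
    if F>22: break
bot.pause(.3); bot.line_to([x,y,150],100); bot.line_to([x,y,260],150); bot.move_joints(HOME); bot.pause(.5)
log(); show_plugs()
a,b=[bot.camera(n) for n in("top","scene")]
g=[[cen(c) for c in blobs(i,*GREEN) if cv2.contourArea(c)<800] for i in(a,b)]
print(g,tri(g[0][0],g[1][0]))
cv2.imwrite("pics/s5.png",b[:,:,::-1])
E
```

```text
21.0 2.3 [ 657.2 -171.3   21.1]
20.0 2.2 [ 657.2 -171.3   20.1]
19.0 2.6 [ 657.1 -171.3   19. ]
18.0 3.6 [ 657.2 -171.3   18.1]
17.0 4.6 [ 657.2 -171.3   17.1]
16.0 6.9 [ 657.2 -171.3   16.3]
15.0 11.9 [ 657.2 -171.3   16.2]
14.0 18.6 [ 657.3 -171.4   16.1]
13.0 24.4 [ 657.3 -171.4   16. ]
t85.5 [248.5 627.7 226.3] w2.0 ff0.0 [ 0.3 -0.   0. ]
plug [ 424.9 -329.7   29.6] gap1.7 [366. 245.] [251. 155.]
plug [471.4 172.8 149.2] gap1.3 [120. 213.] [398. 299.]
plug [ 514.6 -357.6   24.3] gap3.3 [377. 206.] [214. 168.]
plug [643.   16.3 148.3] gap1.1 [205. 129.] [266. 291.]
[[array([295.94932432, 143.72635135])], [array([208.86363636, 256.69507576])]] (array([ 656.96000063, -171.3015358 ,   18.30339675]), np.float64(1.15555001076222))
```

View pics/s5.png

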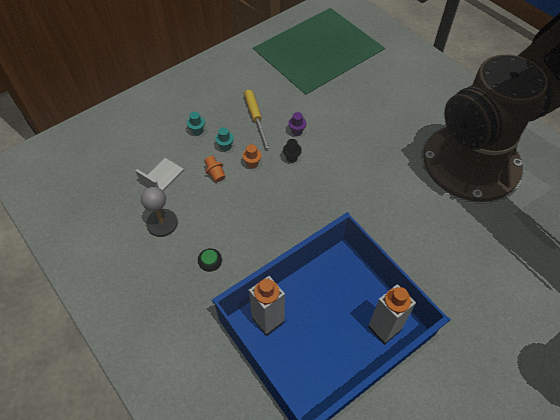

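The button bottomed out at z≈16, 6 mm below the first touch, and sprang back. Both tubes stand plugged (px 266,291 and 399,300), and the bystanders are where they started.

```bash
python3 -c "
from plant import bot
print(bot.close_job())"
```

```text
the job is handed in; nothing more can be done
None
```

The job is handed in: both tubes stand upright in the tote with their plugs fully home, the green button was pressed fully down and sprang back, and the ball stand, bracket and screwdriver were not disturbed.

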